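# Fish the wooden paddle out of the plinth well through the shelf cut-out

## Robot

A 6-joint arm with a two-finger parallel gripper is mounted at the origin on the work surface. World frame = base frame: x ahead of the robot, y to its left, z up, the work surface at z = 0. Lengths are in mm, angles in rad, forces in N, time in s.
With the tool pointing down it reaches from about 350 to 925 mm from the base axis. Payload 6.4 kg.
Tool frame: the origin (TCP) lies between the finger pads; the fingertips stand 11 mm ahead of it and the grasp point (between the pads) lies 8 mm behind it; z points along the fingers, y is the line along which they close (so a half turn about z gives the same grasp; the last joint's range is limited). The gripper opens to 85 mm and grips with 20 to 120 N. Pads are 22 mm wide; open, the fingers measure 114 mm over their backs; the gripper's body (76 mm by 85 mm) begins 54 mm behind the grasp point. The pads swing forward as they close: fully open they stand 13 mm farther back than shut.
Start: joints at [1.125, 0.245, 1.558, -0, 1.339, -0.174], TCP at [174.5, 626.15, 242.29] pointing down, gripper open.
Joint ranges: [-3.13, 3.13], [-1.02, 2.26], [0.13, 2.54], [-0.95, 4.09], [0.21, 2.88], [-2.74, 2.74]. Speed limits (rad/s): [2.57, 2.57, 3.14, 3.14, 3.14, 3.14].

## Interface

Orientations are given as a unit quaternion [w, x, y, z].
In Python, from workcell import robot, imaging gives the robot as it stands. The module is installed in compiled form; this text tells all that it offers. Calls block until the motion is done:
- robot.movep(position, orientation): joint-space move of the TCP to a pose.
- robot.movel(position, rotation=None, max_speed=150): straight line of the TCP; rotation=None keeps the orientation; max_speed is the mean speed in mm/s.
- robot.move_joints(angles): joint-space move.
- robot.let_go() and robot.clamp(effort=None): open the fingers fully, or close them until they stop; effort is the grip in N (None keeps the last).
- robot.wait(seconds).
- robot.ik(position, orientation): joint angles nearest the present ones, or None.
- imaging.capture(name): name is "side" or "top"; returns a dict with "frame" (384x512x3 uint8, red, green, blue), "fx", "fy", "cx", "cy" (pixels), "eye" and "attitude" of the camera in the world. Camera axes: x right, y down, z forward; pixel columns grow to the right and rows downward; lengths in mm; the calibration is good to about 2 mm. A picture is of the moment at which its call begins. There is no depth.
A pose or a line that the arm cannot do raises robot.Unreachable and nothing moves.
- robot.hand_in(): hands the job in; it is judged then, once.
Readings, each from a call of its own:
- robot.get_time(): time.
- robot.get_q(): joint angles.
- robot.get_dq(): joint speeds.
- robot.get_effort(): joint torques, N m.
- robot.get_tool_pos(): TCP position.
- robot.get_tool_rot(): TCP orientation.
- robot.get_force(): force on the tool from outside, world axes, zero at the start.
- robot.get_wrist_torque(): the same for the moment, N m.
- robot.get_finger_gap(): finger opening in mm.
- robot.get_finger_force(): force on a finger pad.
Only numpy, scipy, OpenCV 4.12 (cv2) and the standard library are available. Lean on these libraries where they do the work, as an engineer would, in place of code of your own. Each camera call takes 0.05 s, during which the arm holds its last target. There are 200 camera calls.

## Task

The long wooden paddle has slipped through the cut-out in the pantry shelf into the well below, and it is longer than the cut-out. Tilt it so that one end comes up through the cut-out first, draw the rest out after it without forcing it against the wood, and finish still holding it in the gripper, level and still, about a hand's breadth (80 to 100 mm) above the shelf over the cut-out. Leave the canister, containers, shaker and scoop undisturbed.

Things in the scene. Friction and masses are not known exactly. Their poses are not given: they have to be found in the camera images.
- cupboard: Fixed low pantry base: white laminate shelf 600 mm (y) x 430 mm (x, from -150 to +280), 14 mm thick, underside 72 mm and top 86 mm above the work surface, over a closed shallow well. Origin on the work surface under the centre of the shelf's rectangular cut-out; x away from the robot, y left, z up.
- opening (a point): Centre of the cut-out at the level of the shelf's top (86 mm above the work surface); axes as the cupboard. The cut-out spans 210 mm along y (+-105 mm) and 170 mm along x (+-85 mm). A grey spring clamp, fixed, grips the shelf's front (-x) lip at y = +200 mm: x = -119 to -221 mm, y = +-14 mm about that, from 43 mm below to 30 mm above the shelf top.
- well (a point): Centre of the well's grey floor, 12 mm above the work surface under the cut-out's centre; axes as the cupboard. 60 mm clear height under the shelf. Within its walls the well reaches +-232 mm along y and from -100 to +105 mm along x, so it runs on under the shelf on all sides.
- paddle: Loose wooden cooking paddle, 300 mm long, about 120 g, flat on the well floor roughly along the cupboard's y, both ends under the shelf. Origin at half length on its underside; x along it towards the blade, z up. Handle 22 mm wide, 20 thick, x = -150 to +65 mm; neck 36 wide, 14 thick, x = +40 to +70; blade 54 wide, 12 thick, x = +65 to +150; undersides flush. Balances near x = +15 mm.
- handle_end (a point): Middle of the paddle's handle end face: x = -150 mm, 10 mm above its underside.
- blade_end (a point): Middle of the paddle's blade end face: x = +150 mm, 6 mm above its underside.
- paddle_mid (a point): Point at the paddle's half length, in the middle of its 20 mm thick handle.
- canister: Loose white ceramic canister with bamboo lid and knob, 102 mm across, 143 mm tall, standing on the shelf beyond the cut-out. Origin under its centre. Leave alone.
- containers: Stack of three yellow plastic containers with white snap lids, one loose piece 100 x 136 x 144 mm, standing on the shelf beyond the cut-out. Origin under its centre. Leave alone.
- shaker: Loose closed glass salt shaker with steel cap, 46 mm across, 82 mm tall, on the shelf beyond the cut-out. Origin under its centre. Leave alone.
- scoop: Loose stainless steel scoop lying on the shelf beyond the cut-out, 54 mm wide, 175 mm long along its y (from -73 to +101 mm), 28 mm high. Origin on its underside where the handle joins the bowl. Leave alone.

How it is judged:
By the outcome, as a careful person would: the job done as asked, in the order asked, and still so for the second after the job is handed in, while the arm keeps its last pose, push and grip.
It also fails if it takes over 45 s, if anything falls off the work surface, if the arm or the gripper's body presses on something with over 40 N, if the wrist force passes 120 N, or if a joint passes its speed limit or range.

## Working session

There is one attempt and no reset: what is moved stays moved. The work goes in short steps, each a Python script; the robot and the scene stay as the last script left them, time stands still between calls to the robot, and variables do not carry over. Pictures are saved under pics/ and viewed, at most 10 in all, crops included, and the job is handed in when it is done.

```bash
mkdir -p pics
python3 - <<'E'
from workcell import robot, imaging
import cv2
for n in("top","side"):
    c=imaging.capture(n); cv2.imwrite(f"pics/{n}0.png",c["frame"][:,:,::-1])
    print(n,{k:c[k] for k in c if k!="frame"})
print(robot.get_time(),robot.get_tool_rot(),robot.get_finger_gap())
E
```

```text
top {'fx': 482.9132514421817, 'fy': 482.9132514421817, 'cx': 249.71488989988288, 'cy': 192.35239618729474, 'eye': array([ 536.81810727,   55.39749075, 1067.68377586]), 'attitude': array([ 0.01311647, -0.70334532,  0.70989899, -0.0343038 ])}
side {'fx': 413.27943512380733, 'fy': 413.27943512380733, 'cx': 256.7540034883291, 'cy': 195.6483287301007, 'eye': array([200.27749811, 615.0901892 , 669.11838217]), 'attitude': array([ 0.13248882, -0.2660809 ,  0.86264683, -0.40925311])}
0.1 [-2.71993759e-04  1.35473740e-01  9.90780525e-01 -8.62438734e-04] 85.42799467567639
```

View pics/top0.png

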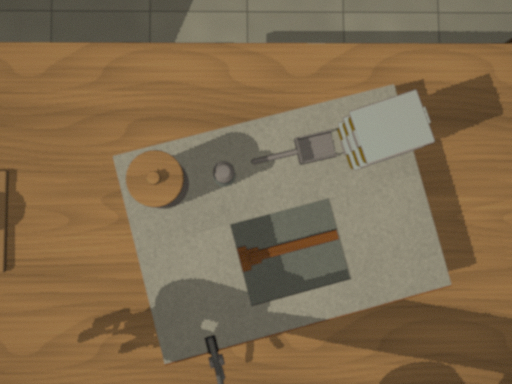

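View pics/side0.png

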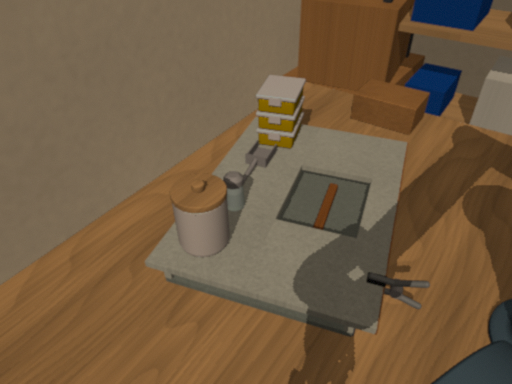

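The top view shows the shelf turned a little. The cut-out's corners are near (232,225), (330,199), (350,278) and (253,304). The paddle lies across it, with the neck and start of the blade at left (~(250,258)) and the handle running right to (338,236). In the side view the canister, shaker, scoop and containers all stand beyond the cut-out.

```bash
cat > h.py <<'E'
import numpy as np, cv2
from scipy.spatial.transform import Rotation as R
from workcell import robot, imaging
def rot(q): return R.from_quat(np.r_[q[1:],q[0]])
def quat(r): q=r.as_quat(); return np.r_[q[3],q[:3]]
def onplane(c,uv,z):
    uv=np.atleast_2d(np.asarray(uv,float))
    d=np.c_[(uv[:,0]-c["cx"])/c["fx"],(uv[:,1]-c["cy"])/c["fy"],np.ones(len(uv))]
    d=rot(c["attitude"]).apply(d); e=np.asarray(c["eye"])
    return e+d*((z-e[2])/d[:,2])[:,None]
def wood(c): # saturated orange
    h=cv2.cvtColor(c["frame"],cv2.COLOR_RGB2HSV)
    return cv2.inRange(h,(3,140,50),(16,255,255))
E
python3 - <<'E'
from h import *
np.set_printoptions(precision=1,suppress=True)
c=imaging.capture("top"); f=c["frame"]
poly=np.array([[228,222],[332,194],[355,281],[250,309]])
roi=np.zeros(f.shape[:2],np.uint8); cv2.fillPoly(roi,[poly],255)
g=cv2.cvtColor(f,cv2.COLOR_RGB2GRAY)
print("levels",g[285,300],g[220,300],g[320,300],g[240,215],f[242,310],f[258,255])
m=wood(c)&roi
dark=((g<95).astype(np.uint8)*255|m)&roi
print("px",(m>0).sum(),(dark>0).sum())
ct=max(cv2.findContours(dark,0,2)[0],key=cv2.contourArea)
b=cv2.boxPoints(cv2.minAreaRect(ct)); print(b)
P=onplane(c,b,86); print("corners",P,"centre",P.mean(0)); print([np.linalg.norm(P[i]-P[(i+1)%4]) for i in range(4)])
v,u=np.nonzero(m)
for z in(32,): 
    W=onplane(c,np.c_[u,v],z)
    # cupboard frame
    Ls=[P[(i+1)%4]-P[i] for i in range(2)]; L=max(Ls,key=np.linalg.norm); L=L/np.linalg.norm(L)
    if L[1]<0:L=-L
    print("yaw",np.arctan2(-L[0],L[1]))
    X=np.array([L[1],-L[0],0]); cc=P.mean(0)
    a=(W-cc)@X; t=(W-cc)@L
    for lo in range(-120,120,10):
        s=(t>=lo)&(t<lo+10)
        if s.sum()>5: print(lo+5,np.round([a[s].min(),a[s].max(),a[s].mean()],1),s.sum())
big=cv2.resize(f[190:315,220:365],None,fx=5,fy=4.5,interpolation=2)
cv2.imwrite("pics/crop.png",cv2.resize(f[185:315,215:365],None,fx=4,fy=4,interpolation=2)[:,:,::-1])
E
```

```text
levels 70 99 97 144 [118  73  33] [83 51 32]
px 1093 5154
[[227.9 225. ]
 [327.8 197.8]
 [350.3 280.4]
 [250.4 307.6]]
corners [[ 536.7   70.5   86. ]
 [ 590.2 -134.1   86. ]
 [ 422.2 -176.4   86. ]
 [ 370.9   26.5   86. ]] centre [480.  -53.4  86. ]
[np.float64(211.43664658185665), np.float64(173.1891951073913), np.float64(209.3202907663077), np.float64(171.4888470743832)]
yaw 0.2558293575753043
-115 [-2.1 15.6  6.5] 16
-105 [-2.4 16.3  7. ] 41
-95 [-2.8 16.6  6.8] 43
-85 [-2.5 16.2  6.9] 41
-75 [-2.1 16.4  7.1] 42
-65 [-1.9 16.3  7.1] 41
-55 [-2.2 17.1  7.4] 43
-45 [-2.6 16.7  7.3] 42
-35 [-1.8 16.9  7.6] 42
-25 [-1.9 16.6  7.4] 42
-15 [-1.7 17.3  7.9] 43
-5 [-2.  17.6  7.8] 44
5 [-1.2 17.4  8. ] 42
15 [-1.9 17.6  7.8] 44
25 [-2.3 17.9  7.8] 45
35 [-2.1 17.5  7.8] 44
45 [-0.7 17.4  8.2] 41
55 [-3.4 22.8  8.7] 48
65 [-7.3 24.5  8.3] 71
75 [-7.1 24.1  8.8] 71
85 [-15.6  33.3   8.8] 98
95 [-15.9  33.9   8.8] 108
```

View pics/crop.png

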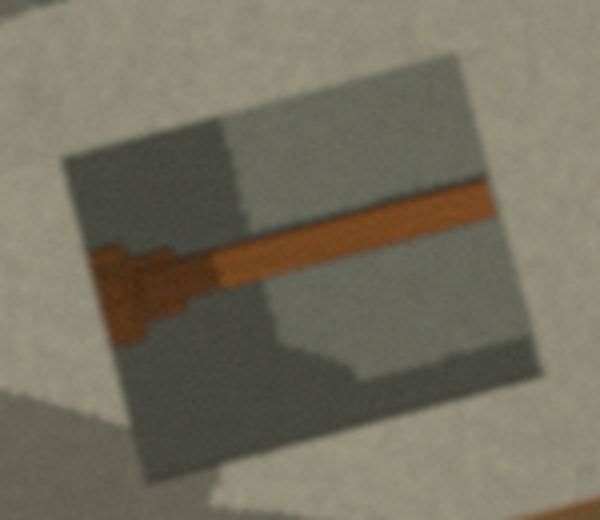

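The crop shows the neck starting at t ≈ +58 mm and the blade at t ≈ +82 mm. That puts the paddle's middle at t ≈ +18 mm, its handle end at about -132 and its blade end at about +168. The measured cut-out is 210 x 172 mm against 210 x 170 given, so the fit holds.

The plan:
1. Grip the handle at paddle x = -50.
2. Lift slightly and slide 40 mm towards +y to free the handle end.
3. Tilt the handle end up by 0.27 rad.
4. Draw the paddle out along its own axis, raise it and level it.

```bash
cat >> h.py <<'E'
np.set_printoptions(precision=3,suppress=True)
CC=np.array([480.,-53.4,0]); YAW=0.2558
L=np.array([-np.sin(YAW),np.cos(YAW),0]); X=np.array([np.cos(YAW),np.sin(YAW),0])
PY=YAW-0.011   # paddle yaw; its axis crosses t=0 at a=A0
A0,XG,HG=7.9,-50.,13.
base=R.from_matrix(np.array([[0,1,0],[1,0,0],[0,0,-1.]]))  # tool y = cupboard x, z down
FLIP=False
def tool_rot(th):
    r=R.from_euler("z",PY)*R.from_euler("x",-th)*base
    return quat(r*R.from_euler("z",np.pi) if FLIP else r)
def world(t,z,a=None):
    a=A0+0.011*t if a is None else a
    return CC+a*X+t*L+np.array([0,0,z])
def pose(tb,zb,th):  # blade end's lower edge at (tb,zb), handle end up by th
    s=150-XG
    t=tb-s*np.cos(th)+HG*np.sin(th); z=zb+s*np.sin(th)+HG*np.cos(th)
    return world(t,z),tool_rot(th)
E
python3 - <<'E'
import h; from h import *
for F in(False,True):
    h.FLIP=F
    for a in[(168,12,0),(208,15,.27),(70,52,.27),(150,171,0),(168,300,0)]:
        p,q=pose(*a); print(F,a,p,robot.ik(p,q))
E
```

```text
False (168, 12, 0) [495.399 -82.449  25.   ] [-0.391  0.226  2.038 -0.     0.878 -0.636]
False (208, 15, 0.27) [483.107 -33.245  80.875] [-0.179  0.057  2.117 -0.321  0.88  -0.229]
False (70, 52, 0.27) [ 516.555 -167.138  117.875] [-0.427  0.09   1.999 -0.27   0.9   -0.52 ]
False (150, 171, 0) [499.762 -99.913 184.   ] [-0.42  -0.024  1.962 -0.     1.204 -0.665]
False (168, 300, 0) [495.399 -82.449 313.   ] [-0.391 -0.162  1.849 -0.     1.455 -0.636]
True (168, 12, 0) [495.399 -82.449  25.   ] [-0.391  0.226  2.038 -0.     0.878  2.506]
True (208, 15, 0.27) [483.107 -33.245  80.875] None
True (70, 52, 0.27) [ 516.555 -167.138  117.875] [-0.427  0.09   1.999 -0.27   0.9    2.622]
True (150, 171, 0) [499.762 -99.913 184.   ] [-0.42  -0.024  1.962 -0.     1.204  2.477]
True (168, 300, 0) [495.399 -82.449 313.   ] [-0.391 -0.162  1.849 -0.     1.455  2.506]
```

Run:
```python
from h import *
robot.movel(robot.get_tool_pos()+np.array([0,0,130.]),max_speed=250)
p,q=pose(168,12,0)
robot.movep(p+[0,0,300],q)
robot.movel(p+[0,0,70],max_speed=250)
robot.movel(p,max_speed=80)
print(robot.get_tool_pos(),p,robot.get_force(),robot.get_time())
robot.clamp(70)
print("gap",robot.get_finger_gap(),robot.get_finger_force(),robot.get_force(),robot.get_time())
robot.movel(p+[0,0,4],max_speed=30)
print(robot.get_force(),robot.get_wrist_torque(),robot.get_time())
c=imaging.capture("top"); d=imaging.capture("side")
cv2.imwrite("pics/g.png",np.hstack([cv2.resize(c["frame"][150:340,190:390],(400,380)),cv2.resize(d["frame"][120:310,220:420],(400,380))])[:,:,::-1])
```

```text
[495.911 -82.644  25.518] [495.399 -82.449  25.   ] [ 0.206 -0.256  0.267] 5.6583
gap 20.06677418105796 71.22744083404541 [0.662 0.994 3.075] 6.2667
[-0.368  0.59  -0.977] [-0.059 -0.008  0.017] 6.55
```

View pics/g.png

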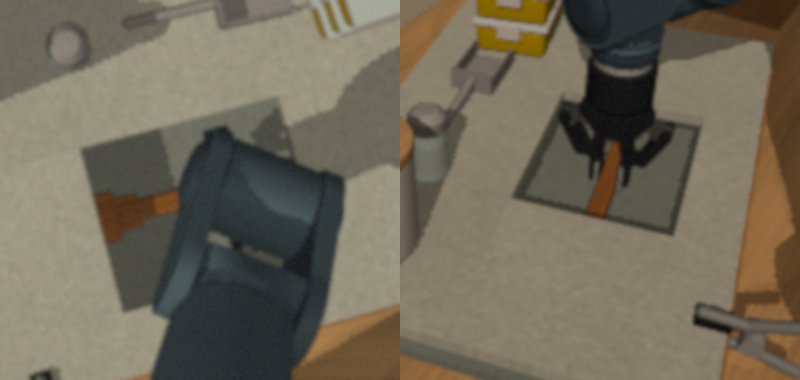

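The left half (top view) shows the arm over the cut-out, with the neck still visible at about (130,210). The right half (side view) shows the handle between the fingers at about (612,160). The gap is 20 mm and the wrist carries about 1 N, so it is held. Next I slide and tilt, stopping on any contact force.

```bash
cat >> h.py <<'E'
def go(tb,zb,th,v=60,lim=8):
    p,q=pose(tb,zb,th); robot.movel(p,q,max_speed=v)
    f=np.array(robot.get_force()); print((tb,zb,round(th,2)),f,np.array(robot.get_wrist_torque()),round(robot.get_time(),2))
    if np.linalg.norm(f)>lim: raise SystemExit("contact")
E
python3 - <<'E'
from h import *
go(188,16,0); go(208,16,0)
for th in np.arange(.045,.271,.045): go(208,16,th,45)
print("gap",robot.get_finger_gap())
c=imaging.capture("top"); d=imaging.capture("side")
cv2.imwrite("pics/t.png",np.hstack([cv2.resize(c["frame"][150:340,190:390],(400,380)),cv2.resize(d["frame"][120:310,220:420],(400,380))])[:,:,::-1])
E
```

```text
(188, 16, 0) [ 0.28   0.954 -1.531] [-0.055 -0.054 -0.016] 7.13
(208, 16, 0) [ 0.403 -0.278 -0.654] [-0.06   0.008 -0.016] 7.62
(208, 16, np.float64(0.04)) [ 0.609 -0.052 -1.935] [-0.075 -0.053  0.004] 7.97
(208, 16, np.float64(0.09)) [ 0.111 -0.491 -2.02 ] [-0.035 -0.023  0.034] 8.32
(208, 16, np.float64(0.14)) [-0.294 -0.173 -2.196] [0.004 0.039 0.061] 8.67
(208, 16, np.float64(0.18)) [-0.137 -0.042 -1.529] [0.018 0.015 0.024] 9.02
(208, 16, np.float64(0.22)) [-0.382 -0.487 -1.911] [0.093 0.083 0.034] 9.37
(208, 16, np.float64(0.27)) [ 0.484 -0.795 -1.249] [0.06  0.031 0.033] 9.72
gap 20.300386216096125
```

View pics/t.png

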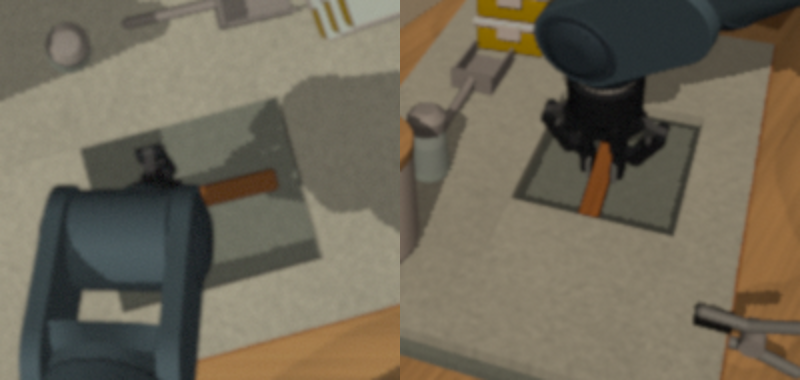

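In the left half (top view) the handle end is in the open at about (277,180), inside the -y rim at about 292. There was no contact force. I'll check its position against the model and then draw it along its own axis.

Run:
```python
from h import *
c=imaging.capture("top")
W=onplane(c,[328.5,240],112)[0]-CC; t=W@L; print("handle end t,a",t,W@X,"expected t",208-300*np.cos(.27)+15*np.sin(.27))
assert -92<t<-62
th=.27
for s in range(20,145,20): go(208-s*np.cos(th),16+s*np.sin(th),th)
c=imaging.capture("top"); d=imaging.capture("side")
cv2.imwrite("pics/d.png",np.hstack([cv2.resize(c["frame"][150:340,190:430],(480,380)),cv2.resize(d["frame"][60:310,220:420],(304,380))])[:,:,::-1])
```

```text
handle end t,a -79.22243223375428 5.146668211121513 expected t -77.13029735943472
(np.float64(188.72458207268218), np.float64(21.334628733776622), 0.27) [ 0.535  0.757 -0.277] [ 0.14  -0.013  0.007] 10.35
(np.float64(169.44916414536436), np.float64(26.669257467553244), 0.27) [ 0.021 -1.038 -1.798] [0.076 0.037 0.033] 10.83
(np.float64(150.17374621804657), np.float64(32.00388620132987), 0.27) [ 0.071  0.132 -1.335] [ 0.112  0.061 -0.038] 11.32
(np.float64(130.89832829072876), np.float64(37.33851493510649), 0.27) [ 0.176  0.182 -0.549] [ 0.085  0.022 -0.029] 11.8
(np.float64(111.62291036341095), np.float64(42.673143668883114), 0.27) [ 0.013 -0.575 -0.934] [ 0.108  0.021 -0.047] 12.28
(np.float64(92.34749243609313), np.float64(48.00777240265974), 0.27) [-0.009  0.423 -1.057] [ 0.128  0.053 -0.016] 12.77
(np.float64(73.07207450877533), np.float64(53.34240113643636), 0.27) [-0.419 -0.019 -0.822] [0.122 0.052 0.021] 13.25
```

View pics/d.png

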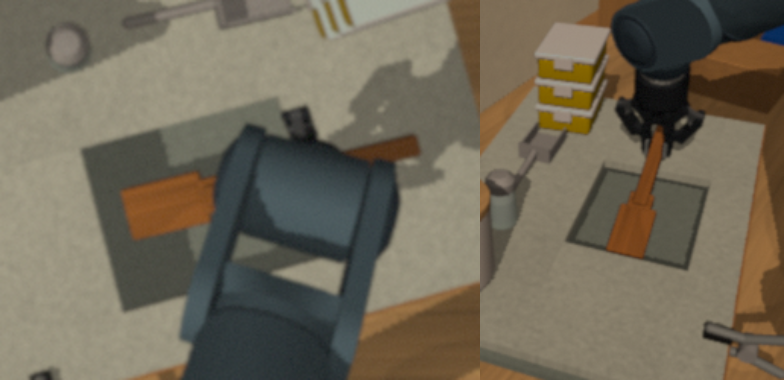

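The blade end now shows whole at about (127,215) in the left half, clear of the +y rim at about 95, and the handle end is above the shelf at about (415,147). I'll raise it, then level and centre it.

Run:
```python
from h import *
go(73,90,.27); go(73,150,.27)
go(100,160,.18); go(125,166,.09); go(150,171,0,50)
robot.wait(1)
print(robot.get_finger_gap(),robot.get_tool_pos(),pose(150,171,0)[0],robot.get_time())
c=imaging.capture("top"); d=imaging.capture("side")
cv2.imwrite("pics/f1.png",c["frame"][:,:,::-1]); cv2.imwrite("pics/f2.png",d["frame"][:,:,::-1])
cv2.imwrite("pics/f.png",np.hstack([cv2.resize(c["frame"][120:340,170:430],(450,380)),cv2.resize(d["frame"][60:310,190:420],(350,380))])[:,:,::-1])
```

```text
(73, 90, 0.27) [ 0.007 -0.185 -1.855] [0.097 0.018 0.025] 14.11
(73, 150, 0.27) [ 0.378  0.335 -0.804] [ 0.101  0.038 -0.044] 15.26
(100, 160, 0.18) [-0.544  1.234 -0.89 ] [ 0.067 -0.005 -0.042] 15.79
(125, 166, 0.09) [ 0.099  0.063 -1.736] [-0.003  0.06   0.013] 16.35
(150, 171, 0) [ 0.135 -0.398 -0.818] [-0.118 -0.022  0.018] 17.02
20.23454809135516 [499.745 -99.893 183.986] [499.762 -99.913 184.   ] 18.025
```

View pics/f.png

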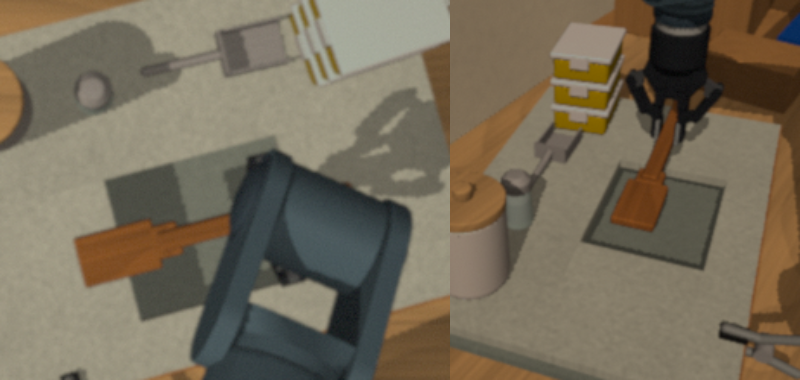

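The left half (top view) shows the paddle above the cut-out, with the blade-end corners at about (75,242) and (87,286). The right half (side view) shows them at (613,218) and (660,228). The other items stand as before. I'll triangulate the blade-end corners to check height and level.

Run:
```python
from h import *
c=imaging.capture("top"); d=imaging.capture("side")
def P(c):
    r=rot(c["attitude"]).as_matrix().T
    return np.array([[c["fx"],0,c["cx"]],[0,c["fy"],c["cy"]],[0,0,1]])@np.c_[r,-r@c["eye"]]
tp=np.array([[75,242],[87,286]])/[450/260,380/220]+[170,120]
sp=np.array([[613,218],[660,228]])/[350/230,1.52]+[190,60]
w=cv2.triangulatePoints(P(c),P(d),tp.T,sp.T); w=(w[:3]/w[3]).T
print(w,"width",np.linalg.norm(w[0]-w[1]))
for p in w: print("t,a,z",(p-CC)@L,(p-CC)@X,p[2])
print("expect t 150, z 183")
# blade's top face from the top view: local size & direction against model
```

```text
[[369.816 228.492 725.76 ]
 [354.155 236.974 745.472]] width 26.565883667914196
t,a,z 300.5985137729676 -35.274529804110536 725.759781180888
t,a,z 312.7664552843232 -48.279647212222336 745.4715618116328
expect t 150, z 183
```

Run:
```python
from h import *
c=imaging.capture("top"); d=imaging.capture("side")
def P(c):
    r=rot(c["attitude"]).as_matrix().T
    return np.array([[c["fx"],0,c["cx"]],[0,c["fy"],c["cy"]],[0,0,1]])@np.c_[r,-r@c["eye"]]
tp=np.array([[75,242],[87,286]])/[450/260,380/220]+[170,120]
sp=np.array([[613-450,218],[660-450,228]])/[350/230,1.52]+[190,60]
w=cv2.triangulatePoints(P(c),P(d),tp.T,sp.T); w=(w[:3]/w[3]).T
print("width",np.linalg.norm(w[0]-w[1]))
for p in w: print("t,a,z",(p-CC)@L,(p-CC)@X,p[2])
print("expect t 150, z 183")
```

```text
width 52.01059160773624
t,a,z 146.55677072327114 31.467082988699946 177.7454118254268
t,a,z 145.50285369731392 -20.496509862624546 175.80224012151098
expect t 150, z 183
```

The width comes out right at 52 mm, but the height is 6 mm low. I may have picked the lower edge of the end face, so I'll zoom in.

Run:
```python
import cv2,numpy as np
a=cv2.imread("pics/f1.png")[235:305,200:250]; b=cv2.imread("pics/f2.png")[165:225,285:345]
cv2.imwrite("pics/z.png",np.hstack([cv2.resize(a,(400,560),interpolation=2),np.pad(cv2.resize(b,(400,400),interpolation=2),((0,160),(0,0),(0,0)))]))
```

```text
(no output)
```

View pics/z.png

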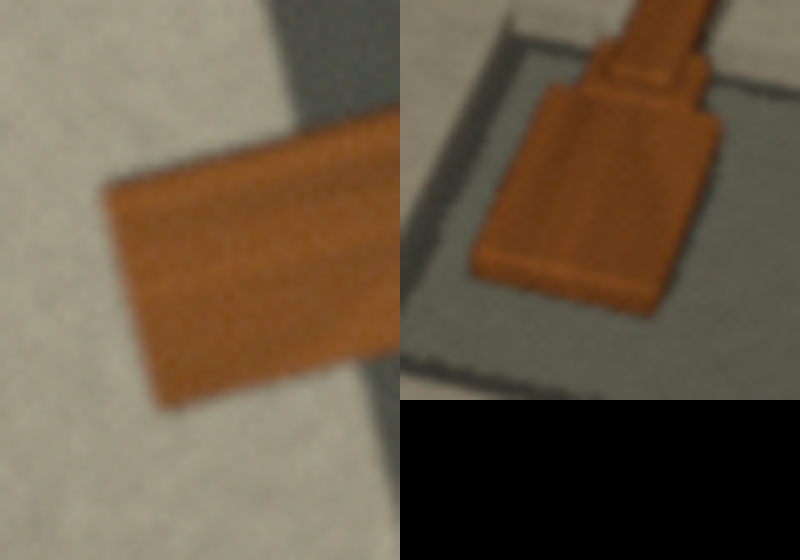

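The left half shows the top-face end corners at (105,187) and (160,410). The right half shows the end face's upper edge from (474,255) to (655,290), with a lower edge about 22 px below. So I had picked the lower edge.

Run:
```python
from h import *
c=imaging.capture("top"); d=imaging.capture("side")
def P(c):
    r=rot(c["attitude"]).as_matrix().T
    return np.array([[c["fx"],0,c["cx"]],[0,c["fy"],c["cy"]],[0,0,1]])@np.c_[r,-r@c["eye"]]
tp=np.array([[105,187],[160,410]])/8+[200,235]-.5
sp=np.array([[74,255],[255,290]])/(400/60)+[285,165]-.5
w=cv2.triangulatePoints(P(c),P(d),tp.T,sp.T); w=(w[:3]/w[3]).T
for p in w: print("t,a,z",(p-CC)@L,(p-CC)@X,p[2])
```

```text
t,a,z 146.56626362071944 35.19631421405456 178.3524394555546
t,a,z 147.4511022750096 -16.157660730435552 180.86157679720847
```

The blade-end top comes out at about 180 mm against 183 mm ideal. Over a 200 mm lever that is a tilt under 1°, within the camera's calibration. The paddle's underside is 82 to 88 mm above the shelf, so I'm handing it in.

```bash
python3 -c "
from workcell import robot
print(robot.get_time(),robot.get_finger_force()); print(robot.hand_in())"
```

```text
18.425 70.61144828796387
the job is handed in; nothing more can be done
None
```

The paddle came out handle end first with no contact forces, and I handed it in at 18.4 s, gripped and still over the cut-out, level to within about 1° and with its underside about 85 mm above the shelf; the other items were not touched.

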